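Set up the cake-decorating corner

ROBOT

A 6-joint arm with a two-finger parallel gripper is mounted at the origin on the work surface. World frame = base frame: x ahead of the robot, y to its left, z up, the work surface at z = 0. Lengths are in m, angles in rad, forces in N, time in s.
With the tool pointing down it reaches from about 0.4 to 0.825 m from the base axis. Payload 7 kg.
Tool frame: the origin (TCP) lies at the very end of the fingers, on their centre line; the grasp point (between the pads) lies 19 mm behind it; z points along the fingers, y is the line along which they close (so a half turn about z gives the same grasp; the last joint's range is limited). The gripper opens to 88 mm and grips with 3 to 60 N. Pads are 19 mm wide; open, the fingers measure 130 mm over their backs; the gripper's body (78 mm by 193 mm) begins 47 mm behind the grasp point.
Start: joints at [-0.867, 0.359, 0.012, 0, -1.224, -0.288], TCP at [0.273, -0.617, 0.227] pointing down, gripper open.
Joint ranges: [-3.07, 3.07], [-1.43, 2.12], [-1.02, 1.25], [-3.03, 1.67], [-3.05, -0], [-3.03, 3.03]. Speed limits (rad/s): [2.39, 2.39, 3.01, 3.14, 3.14, 3.14].

INTERFACE

Orientations are given as [roll, pitch, yaw] about the fixed x, y, z axes, in that order (R = Rz(yaw) Ry(pitch) Rx(roll)).
In Python, from station import arm gives the robot as it stands. The module is installed in compiled form; this text tells all that it offers.
- The arm moves only by the shell command python3 -m crank 'ROWS' [FORCE]. ROWS is JSON, a list of rows, each an object of numbers: "dx", "dy", "dz": the shift along the world's x, y, z in m; "twist": the turn about the world's z in degrees; "grip": the opening, from -1 (shut) to 1 (fully open). A call has exactly 5 rows; each row is the pose to reach, as a shift and turn from the pose commanded when the call began; what a row does not reach only later rows make up. A row lasts 1/12 s, in which the tool goes at most 41.7 mm and 7.16 degrees, less where a joint would pass 70% of its speed; a pose out of reach is approached as far as the arm can. A call with a gripper value outside its range is refused whole. The fingers move at their own pace and stop on an object; FORCE is the grip in N (left out, the last holds). Time passes only in rows, so rows that repeat a pose let the fingers close, or fill a call up. It gives the time, the measured TCP pose, the force, the opening and the grip force at its end, in the units of the state.
- arm.get_state(): the state, without advancing time (a new reading comes with each control period).
- arm.grab_frame(name): name is "side" or "top"; returns the picture (420x560x3 uint8, red, green, blue); there is no depth.
- arm.get_calibration(name): a dict with "fx", "fy", "cx", "cy" (pixels), "k1" (the pictures are not rectified: a ray, as slopes to the right and down, at radius r is drawn at 1 + k1 r^2 times it, then the intrinsics apply), "cam_to_world" (4x4, takes a point from camera to world coordinates). Camera axes: x right, y down, z forward; pixel columns grow to the right and rows downward; lengths in m; the calibration is good to about 2 mm. A picture is of the moment at which its call begins. get_calibration takes no time and is no camera call.
- arm.job_done(): hands the job in; it is judged then, once.
The state is a dict: "t": time; "q": joint angles; "qd": joint speeds; "joint_efforts": joint torques, N m; "eef_pos": TCP position; "ee_rot": TCP orientation; "force": force on the tool from outside, world axes, zero at the start; "moment": the same for the moment, N m; "width": finger opening in m; "gripper_force": force on a finger pad.
Only numpy, scipy, OpenCV 4.12 (cv2) and the standard library are available. Lean on these libraries where they do the work, as an engineer would, in place of code of your own. Each camera call takes 0.05 s, during which the arm holds its last target. There are 200 camera calls.

TASK

Build the tower of sprinkle tins on the round wooden stand: first the large tin in the stand's recess, then the medium tin in the dished lid of the large one, then the small tin in the lid of the medium one, each seated flat and the tins kept upright throughout. Then lay the tools flat into the metal tray in their order of use: first the measuring spoon in the compartment beside the tray's tab, then the spatula in the other compartment, each wholly inside its compartment, pointing either way along it. Do not disturb the oil bottle, the mug or the pepper mill, and leave everything standing free.

Things in the scene. Friction and masses are not known exactly. Their poses are not given: they have to be found in the camera images.
- tin_large: Lidded steel tin, round, 70 mm across and 45 mm high, its top a shallow round dish 64 mm across and 4 mm deep inside a 3 mm wide raised rim; the widest of three alike tins. Origin at the centre of its underside, z up. Weighs about 160 g. Can be gripped across its outside. Starts upright on the worktop. 
- tin_medium: Lidded steel tin, round, 54 mm across and 40 mm high, its top a shallow round dish 48 mm across and 4 mm deep inside a 3 mm wide raised rim; the middle of three alike tins. Origin at the centre of its underside, z up. Weighs about 100 g. Can be gripped across its outside. Starts upright on the worktop. 
- tin_small: Lidded steel tin, round, 38 mm across and 40 mm high, its top a shallow round dish 32 mm across and 4 mm deep inside a 3 mm wide raised rim; the narrowest of three alike tins. Origin at the centre of its underside, z up. Weighs about 50 g. Can be gripped across its outside. Starts upright on the worktop. 
- spoon: Measuring spoon, 160 mm long. Along its own x: pale square wooden handle 18 wide, 18 high from x = -80 to +20, then a steel neck and a round open steel bowl 38 across, 17 high, centred at x = +61. Origin on the underside at mid-length, under the handle, near the centre of mass: grip the handle there across its width (own y). About 70 g. Starts flat on the worktop.
- spatula: Spatula (palette knife), 160 mm long. Along its own x: pale square wooden handle 18 wide, 18 high from x = -80 to +20, then a flat round-ended steel blade 28 wide, 4 thick, to x = +80. Origin on the underside at mid-length, under the handle, near the centre of mass: grip the handle there across its width (own y). About 70 g. Starts flat on the worktop.
- stand: Round pale wooden stand, 110 mm across and 12 mm high, fixed to the worktop, with a round recess 82 mm across whose floor is 6 mm above the worktop. Origin at the centre of its underside, z up.
- tray: Fixed shallow aluminium tray, 200 mm (own x) by 150 mm (own y). Floor 3 above the worktop, walls 4 thick, tops at 13. A wall along x at y = 0 parts it into two compartments, each 192 by 69, centred at y = +36.5 and -36.5. A flat tab 70 wide with a dark slot sticks 28 out of the long side at +y: the compartment at +y is the one beside the tab. Origin at the centre of its underside, z up.
- oil_bottle: Bystander: green glass oil bottle, 60 mm across, 190 mm high, standing loose. Origin at the centre of its underside. Not to be disturbed.
- mug: Bystander: white mug, 80 mm across, 90 mm high, with a handle, standing loose. Origin at the centre of its underside. Not to be disturbed.
- pepper_mill: Bystander: dark wooden pepper mill, 46 mm across, 95 mm high, standing loose. Origin at the centre of its underside. Not to be disturbed.
There are look-alikes about, which are no part of the job. Leave any black look-alike of the spoon alone. What is shaped like the spatula but orange is not meant.

How it is judged:
By the outcome, as a careful person would: the job done as asked, in the order asked, and still so for the second after the job is handed in, with the robot touching nothing.
It also fails if it takes over 122 s, if anything falls off the work surface, if the arm or the gripper's body presses on something with over 40 N, if the wrist force passes 120 N, or if a joint passes its speed limit or range.

## Working session

There is one attempt and no reset: what is moved stays moved. The work goes in short steps, Python scripts to look and compute and a shell command to move; the robot and the scene stay as the last step left them, time stands still between calls to the robot, and variables do not carry over. Pictures are saved under pics/ and viewed, at most 14 in all, crops included, and the job is handed in when it is done.

```bash
mkdir -p pics; cat > h.py <<'E'
import numpy as np, cv2, json
from station import arm
def cal(n):
    c=arm.get_calibration(n); K=np.array([[c['fx'],0,c['cx']],[0,c['fy'],c['cy']],[0,0,1]]); return K,c['k1'],np.array(c['cam_to_world'])
def ray(n,uv):
    K,k1,T=cal(n); p=np.array([[uv]],float)
    s=cv2.undistortPoints(p,K,np.array([k1,0,0,0,0.]))[0,0]
    return T[:3,3],T[:3,:3]@np.array([s[0],s[1],1])
def onz(n,uv,z):
    o,d=ray(n,uv); return (o+d*(z-o[2])/d[2])
def proj(n,P):
    K,k1,T=cal(n); R=T[:3,:3].T; t=-R@T[:3,3]
    return cv2.projectPoints(np.array(P,float).reshape(-1,1,3),cv2.Rodrigues(R)[0],t,K,np.array([k1,0,0,0,0.]))[0][:,0]
def tri(a,b,na='top',nb='side'):
    o1,d1=ray(na,a);o2,d2=ray(nb,b)
    A=np.c_[d1,-d2]; s=np.linalg.lstsq(A,o2-o1,rcond=None)[0]
    p,q=o1+s[0]*d1,o2+s[1]*d2; return (p+q)/2,np.linalg.norm(p-q)
def shot(n,name):
    f=arm.grab_frame(n); cv2.imwrite(f'pics/{name}.png',f[:,:,::-1]); return f
E
python3 - <<'E'
from h import *
for n in('top','side'):
    shot(n,n+'0');K,k,T=cal(n);print(n,K[0,0],K[0,2],K[1,2],k,T.round(3).tolist())
s=arm.get_state();print({k:np.round(v,3).tolist() for k,v in s.items()})
E
```

```text
top 393.04845647231406 279.0879382657754 214.65545480274554 -0.04868184918019291 [[0.192, -0.956, 0.224, 0.334], [-0.981, -0.187, 0.046, -0.02], [-0.002, -0.228, -0.974, 0.854], [0.0, 0.0, 0.0, 1.0]]
side 455.5524945240898 283.7343073763658 206.38044915148583 0.041270301334487884 [[-0.821, -0.408, 0.4, 0.112], [-0.572, 0.586, -0.575, 0.587], [-0.0, -0.7, -0.714, 0.768], [0.0, 0.0, 0.0, 1.0]]
{'t': 0.1, 'q': [-0.867, 0.359, 0.011, -0.0, -1.224, -0.288], 'qd': [-0.0, -0.002, 0.003, 0.002, -0.0, 0.002], 'joint_efforts': [-0.002, -58.416, 29.375, 7.015, 0.01, -0.0], 'eef_pos': [0.272, -0.617, 0.226], 'ee_rot': [3.14, -0.0, -2.726], 'force': [0.163, 0.166, -0.075], 'moment': [0.003, -0.025, -0.025], 'gripper_force': 0.0, 'width': 0.088}
```

View pics/top0.png

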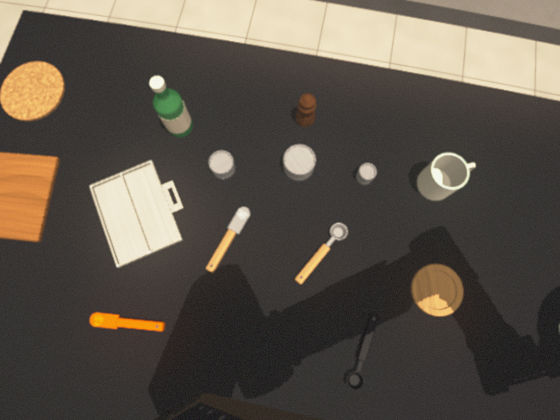

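View pics/side0.png

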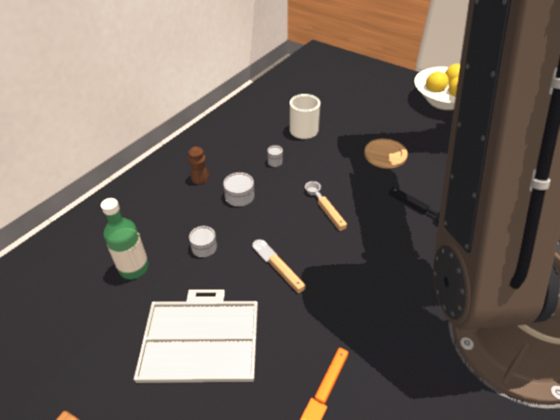

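The top picture shows the tins at (221,164) medium, (299,161) large and (367,174) small. The spoon is at (322,253), the spatula at (228,240), the tray at (136,213) with its tab at (173,197), and the stand at (437,290).

Look-alikes:
- The black spoon at (362,352) and orange spatula at (127,323) are not meant.
- The cork disc at (32,90) is not the stand, as it has no recess.
- I choose the pale-handled tools, with the tins told apart by their diameters.

```bash
python3 - <<'E'
from h import *
t=cv2.imread('pics/top0.png');s=cv2.imread('pics/side0.png')
a=cv2.resize(t[130:340,190:490],None,fx=2.6,fy=2.6,interpolation=cv2.INTER_CUBIC)[:300*2]
cv2.imwrite('pics/c1.png',a)
b=cv2.resize(s[110:310,150:430],None,fx=2.8,fy=2.8,interpolation=cv2.INTER_CUBIC)
cv2.imwrite('pics/c2.png',b)
for n,im in(('top',t),('side',s)):
    h=cv2.cvtColor(im,cv2.COLOR_BGR2HSV)
    for lab,m in(('grey',(h[...,1]<70)&(h[...,2]>75)),('wood',(h[...,0]>8)&(h[...,0]<28)&(h[...,1]>=70)&(h[...,2]>60))):
        c,_=cv2.findContours(m.astype(np.uint8),cv2.RETR_EXTERNAL,cv2.CHAIN_APPROX_NONE)
        for k in c:
            if 80<cv2.contourArea(k)<12000: print(n,lab,cv2.boundingRect(k),cv2.contourArea(k),[np.round(v,1).tolist() if hasattr(v,'__len__') else round(v) for v in cv2.minAreaRect(k)])
E
```

```text
top grey (326, 222, 23, 25) 316.5 [[335.3, 232.7], [18.5, 27.0], 62]
top grey (226, 206, 25, 29) 379.5 [[239.5, 218.7], [15.5, 28.9], 30]
top grey (356, 162, 22, 23) 337.5 [[365.8, 172.8], [19.1, 22.6], 45]
top grey (88, 159, 105, 110) 7278.5 [[145.8, 213.9], [101.7, 93.2], 71]
top grey (417, 151, 60, 51) 1917.0 [[445.3, 175.6], [41.9, 60.5], 43]
top grey (208, 149, 28, 31) 609.5 [[221.2, 164.2], [30.1, 26.4], 76]
top grey (283, 143, 34, 38) 977.0 [[299.5, 161.5], [37.0, 33.0], 90]
top grey (158, 99, 34, 35) 435.0 [[177.4, 118.7], [28.5, 30.0], 58]
top grey (148, 74, 19, 19) 238.0 [[156.9, 83.3], [18.3, 16.5], 63]
top wood (88, 311, 79, 22) 879.5 [[126.7, 323.3], [77.9, 16.8], 8]
top wood (410, 263, 54, 54) 2217.0 [[436.5, 289.5], [53.0, 53.0], 90]
top wood (294, 243, 37, 42) 485.0 [[311.8, 263.6], [11.3, 48.7], 39]
top wood (205, 229, 32, 44) 485.5 [[220.4, 250.8], [11.4, 48.0], 30]
top wood (0, 151, 60, 92) 4420.0 [[26.2, 197.0], [60.0, 88.5], 5]
top wood (296, 93, 21, 34) 516.5 [[306.1, 109.5], [19.3, 33.6], 5]
top wood (0, 60, 66, 62) 3085.5 [[32.5, 90.5], [61.0, 65.0], 90]
side 
[... 967 characters left out ...]
0], 90]
side grey (548, 66, 12, 29) 141.0 [[555.4, 80.7], [10.3, 28.9], 13]
side grey (413, 0, 57, 110) 3489.0 [[439.5, 52.3], [45.3, 111.8], 8]
side wood (55, 410, 25, 10) 122.5 [[67.0, 414.5], [9.0, 24.0], 90]
side wood (300, 348, 49, 72) 1038.5 [[326.6, 386.3], [20.1, 82.3], 27]
side wood (269, 254, 37, 40) 538.0 [[287.2, 273.3], [47.4, 12.7], 47]
side wood (317, 195, 31, 37) 426.5 [[332.2, 213.0], [41.0, 12.0], 52]
side wood (188, 146, 21, 38) 518.5 [[197.9, 164.6], [37.6, 17.6], 81]
side wood (364, 138, 45, 31) 1047.0 [[386.0, 153.0], [30.0, 44.0], 90]
side wood (425, 62, 37, 35) 617.0 [[442.8, 78.4], [35.1, 34.3], 2]
side wood (287, 0, 144, 71) 7207.5 [[358.5, 35.0], [70.0, 143.0], 90]
```

View pics/c1.png

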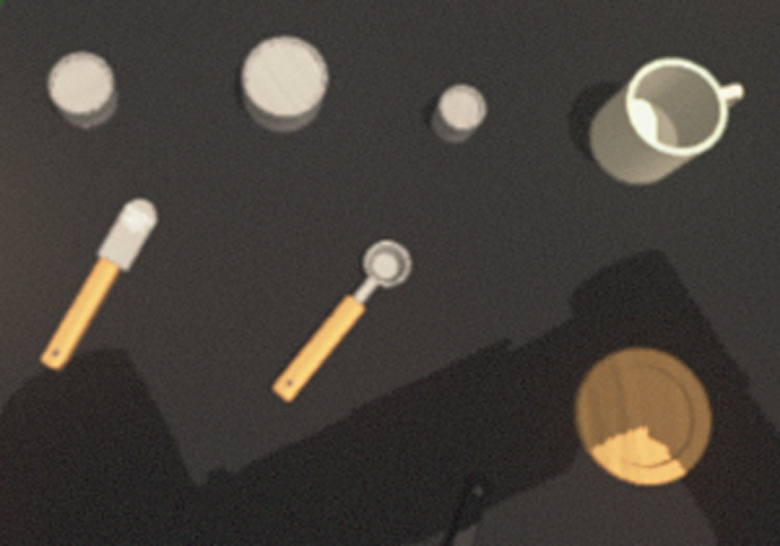

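View pics/c2.png

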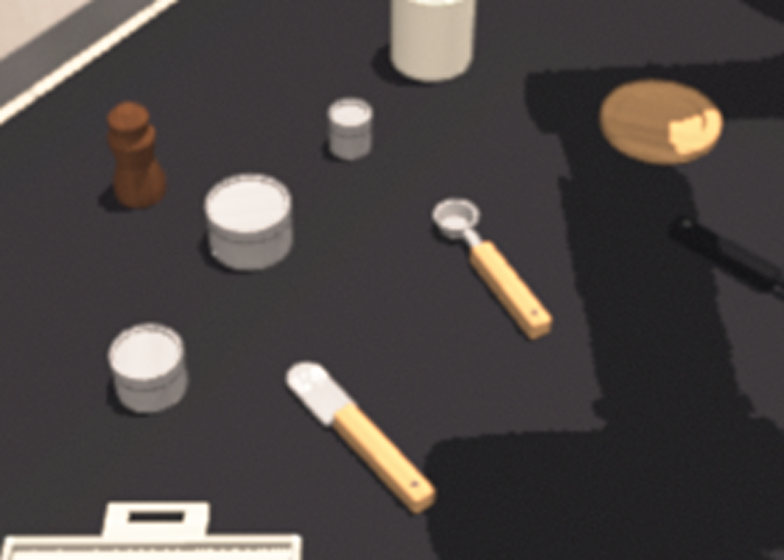

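Both crops show a bright lid disc on each tin. The lids are at top pixels (221,162), (300,159) and (368,171). Both tools have pale handles, and the stand is seen with its recess.

```bash
python3 - <<'E'
from h import *
t=cv2.imread('pics/top0.png');s=cv2.imread('pics/side0.png')
def lid(im,box):
    x,y,w,h=box; g=cv2.cvtColor(im,cv2.COLOR_BGR2GRAY)[y-3:y+h+3,x-3:x+w+3]
    g4=cv2.resize(g,None,fx=4,fy=4,interpolation=cv2.INTER_CUBIC)
    th=(cv2.threshold(g4[g4>70].reshape(-1,1),0,255,cv2.THRESH_OTSU)[0])
    c,_=cv2.findContours((g4>th).astype(np.uint8),cv2.RETR_EXTERNAL,cv2.CHAIN_APPROX_NONE)
    k=cv2.convexHull(max(c,key=cv2.contourArea)); e=cv2.fitEllipse(k)
    return (np.array(e[0])+.5)/4-.5+[x-3,y-3],np.array(e[1])/4
B={'large':((283,143,34,38),(222,171,33,36)),'medium':((208,149,28,31),(188,225,30,33)),'small':((356,162,22,23),(266,144,18,24))}
for n,(a,b) in B.items():
    ca,ea=lid(t,a);cb,eb=lid(s,b);P,r=tri(ca,cb);print(n,ca.round(1),ea.round(1),cb.round(1),P.round(4),round(r,4))
    o,d=ray('top',ca);print('  dia',(ea*np.linalg.norm((P-o))/393).round(4))
P,r=tri((436.5,289.5),(386,153));print('stand',P.round(4),r)
h=cv2.cvtColor(t,cv2.COLOR_BGR2HSV);hs=cv2.cvtColor(s,cv2.COLOR_BGR2HSV)
def wood(h,box):
    x,y,w,hh=box;m=(h[...,0]>8)&(h[...,0]<28)&(h[...,1]>=70)&(h[...,2]>60);z=np.zeros(m.shape,np.uint8);z[y:y+hh,x:x+w]=m[y:y+hh,x:x+w]
    return max(cv2.findContours(z,0,cv2.CHAIN_APPROX_NONE)[0],key=cv2.contourArea)
for n,bx,bs,tip in(('spoon',(294,243,37,42),(317,195,31,37),(338.8,231.6)),('spatula',(205,229,32,44),(269,254,37,40),(239.5,218.7))):
    k=wood(h,bx);c,_,_=cv2.minAreaRect(k);cs,_,_=cv2.minAreaRect(wood(hs,bs));P,r=tri(c,cs)
    H=onz('top',c,.016);W=onz('top',tip,.01 if n=='spoon' else .004);d=W[:2]-H[:2];d2=onz('top',c,.016)[:2]
    pts=np.array([onz('top',p[0],.016)[:2] for p in k],np.float32);r2=cv2.minAreaRect(pts)
    bp=cv2.boxPoints(r2);e1,e2=bp[1]-bp[0],bp[2]-bp[1];ee=e1 if np.linalg.norm(e1)>np.linalg.norm(e2) else e2
    print(n,'tri',P.round(4),round(r,4),'handle',np.array(r2[0]).round(4),np.array(r2[1]).round(3),'axis',np.degrees(np.arctan2(ee[1],ee[0])).round(1),'tipdir',np.degrees(np.arctan2(d[1],d[0])).round(1))
def gr(im,hsv,box):
    m=((hsv[...,1]<70)&(hsv[...,2]>75)).astype(np.uint8);x,y,w,hh=box;z=np.zeros_like(m);z[y:y+hh,x:x+w]=m[y:y+hh,x:x+w]
    z=cv2.morphologyEx(z,cv2.MORPH_CLOSE,np.ones((5,5)));z=cv2.morphologyEx(z,cv2.MORPH_OPEN,np.ones((25,25)))
    return cv2.convexHull(max(cv2.findContours(z,0,cv2.CHAIN_APPROX_NONE)[0],key=cv2.contourArea))
a=gr(t,h,(85,155,120,120));b=gr(s,hs,(133,300,126,90))
for n,k in(('top',a),('side',b)):
    pts=np.array([onz(n,p[0],.013)[:2] for p in k],np.float32);r=cv2.minAreaRect(pts);print('tray',n,np.round(r[0],4),np.round(r[1],4),r[2],cv2.boxPoints(r).round(4).tolist())
print('tab',onz('top',(172,196),.01).round(3),onz('side',(206,295),.01).round(3))
for n,u in(('oil',(178,128)),('mug',(437,190)),('mill',(306,118))): print(n,onz('top',u,0.0).round(3))
for n,u in(('oil',(132,268)),('mug',(305,130)),('mill',(199,178))): print(n,onz('side',u,0.0).round(3))
E
```

```text
large [299.2 159.2] [29.9 31.7] [238.1 182.5] [ 0.6522 -0.001   0.0416] 0.0014
  dia [0.0664 0.0705]
medium [220.7 161.8] [22.8 24.1] [201.7 235.6] [0.615  0.1682 0.0366] 0.001
  dia [0.0514 0.0541]
small [367.4 171. ] [16.2 17.2] [274.7 150.2] [ 0.6557 -0.1531  0.0373] 0.0013
  dia [0.0366 0.0389]
stand [ 0.4313 -0.3424  0.0062] 0.00041682602153807603
spoon tri [ 0.4349 -0.0702  0.009 ] 0.0006 handle [ 0.4348 -0.0699] [0.024 0.105] axis -28.7 tipdir -29.8
spatula tri [0.4239 0.1287 0.0087] 0.0011 handle [0.4241 0.1274] [0.025 0.102] axis -17.6 tipdir -16.5
tray top [0.4697 0.3181] [0.2298 0.2194] 13.988091468811035 [[0.33169999718666077, 0.396699994802475], [0.3847000002861023, 0.18379999697208405], [0.607699990272522, 0.2393999993801117], [0.5547000169754028, 0.4523000121116638]]
tray side [0.4709 0.3391] [0.2067 0.1596] 34.685890197753906 [[0.34049999713897705, 0.3458999991416931], [0.43130001425743103, 0.21469999849796295], [0.6013000011444092, 0.33230000734329224], [0.5105000138282776, 0.4634999930858612]]
tab [0.524 0.263 0.01 ] [0.524 0.262 0.01 ]
oil [0.691 0.295 0.   ]
mug [ 0.656 -0.323  0.   ]
mill [0.773 0.003 0.   ]
oil [0.699 0.296 0.   ]
mug [ 0.667 -0.313  0.   ]
mill [0.775 0.008 0.   ]
```

```bash

python3 -m crank '[{"dx":0.019,"dy":0.031,"grip":1},{"dx":0.038,"dy":0.062,"grip":1},{"dx":0.057,"dy":0.092,"grip":1},{"dx":0.076,"dy":0.123,"grip":1},{"dx":0.095,"dy":0.154,"grip":1}]' 20
python3 -m crank '[{"dx":0.019,"dy":0.031,"grip":1},{"dx":0.038,"dy":0.062,"grip":1},{"dx":0.057,"dy":0.092,"grip":1},{"dx":0.076,"dy":0.123,"grip":1},{"dx":0.095,"dy":0.154,"grip":1}]'
python3 -m crank '[{"dx":0.019,"dy":0.031,"grip":1},{"dx":0.038,"dy":0.062,"grip":1},{"dx":0.057,"dy":0.092,"grip":1},{"dx":0.076,"dy":0.123,"grip":1},{"dx":0.095,"dy":0.154,"grip":1}]'
python3 -m crank '[{"dx":0.019,"dy":0.031,"dz":-0.02,"grip":1},{"dx":0.038,"dy":0.062,"dz":-0.04,"grip":1},{"dx":0.057,"dy":0.092,"dz":-0.06,"grip":1},{"dx":0.076,"dy":0.123,"dz":-0.08,"grip":1},{"dx":0.095,"dy":0.154,"dz":-0.1,"grip":1}]'
```

```text
invalid input at $[0]: expected keys dx, dy, dz, twist, grip
invalid input at $[0]: expected keys dx, dy, dz, twist, grip
invalid input at $[0]: expected keys dx, dy, dz, twist, grip
invalid input at $[0]: expected keys dx, dy, dz, twist, grip
```

```bash

python3 -m crank '[{"dx":0.019,"dy":0.031,"dz":0,"twist":0,"grip":1},{"dx":0.038,"dy":0.062,"dz":0,"twist":0,"grip":1},{"dx":0.057,"dy":0.092,"dz":0,"twist":0,"grip":1},{"dx":0.076,"dy":0.123,"dz":0,"twist":0,"grip":1},{"dx":0.095,"dy":0.154,"dz":0,"twist":0,"grip":1}]' 20
python3 -m crank '[{"dx":0.019,"dy":0.031,"dz":0,"twist":0,"grip":1},{"dx":0.038,"dy":0.062,"dz":0,"twist":0,"grip":1},{"dx":0.057,"dy":0.092,"dz":0,"twist":0,"grip":1},{"dx":0.076,"dy":0.123,"dz":0,"twist":0,"grip":1},{"dx":0.095,"dy":0.154,"dz":0,"twist":0,"grip":1}]'
python3 -m crank '[{"dx":0.019,"dy":0.031,"dz":0,"twist":0,"grip":1},{"dx":0.038,"dy":0.062,"dz":0,"twist":0,"grip":1},{"dx":0.057,"dy":0.092,"dz":0,"twist":0,"grip":1},{"dx":0.076,"dy":0.123,"dz":0,"twist":0,"grip":1},{"dx":0.095,"dy":0.154,"dz":0,"twist":0,"grip":1}]'
python3 -m crank '[{"dx":0.019,"dy":0.031,"dz":-0.02,"twist":0,"grip":1},{"dx":0.038,"dy":0.062,"dz":-0.04,"twist":0,"grip":1},{"dx":0.057,"dy":0.092,"dz":-0.06,"twist":0,"grip":1},{"dx":0.076,"dy":0.123,"dz":-0.08,"twist":0,"grip":1},{"dx":0.095,"dy":0.154,"dz":-0.1,"twist":0,"grip":1}]'
```

```text
t: 0.52
eef_pos: [0.3679, -0.4619, 0.2261]
ee_rot: [3.141, -0.0, -2.726]
force: [0.4, -0.9, -0.5]
width: 0.0876
gripper_force: 0.0
t: 0.93
eef_pos: [0.463, -0.3077, 0.2264]
ee_rot: [3.141, -0.0, -2.726]
force: [0.4, -0.3, 0.6]
width: 0.0876
gripper_force: 0.0
t: 1.35
eef_pos: [0.558, -0.1537, 0.2264]
ee_rot: [3.141, -0.0, -2.726]
force: [0.2, -1.0, -0.0]
width: 0.0876
gripper_force: 0.0
t: 1.77
eef_pos: [0.653, 0.0002, 0.1254]
ee_rot: [3.141, -0.0, -2.726]
force: [1.1, -1.2, 0.4]
width: 0.0879
gripper_force: 0.0
```

```bash

python3 -m crank '[{"dx":-0.001,"dy":-0.001,"dz":-0.03,"twist":0,"grip":1},{"dx":-0.001,"dy":-0.001,"dz":-0.06,"twist":0,"grip":1},{"dx":-0.001,"dy":-0.001,"dz":-0.085,"twist":0,"grip":1},{"dx":-0.001,"dy":-0.001,"dz":-0.1,"twist":0,"grip":1},{"dx":-0.001,"dy":-0.001,"dz":-0.11,"twist":0,"grip":1}]'
python3 -m crank '[{"dx":0,"dy":0,"dz":0,"twist":0,"grip":0.4},{"dx":0,"dy":0,"dz":0,"twist":0,"grip":0.4},{"dx":0,"dy":0,"dz":0,"twist":0,"grip":0.4},{"dx":0,"dy":0,"dz":0,"twist":0,"grip":0.4},{"dx":0,"dy":0,"dz":0,"twist":0,"grip":0.4}]' 20
```

```text
t: 2.18
eef_pos: [0.65, -0.0027, 0.0136]
ee_rot: [3.141, -0.004, -2.726]
force: [0.2, -1.1, 0.2]
width: 0.0879
gripper_force: 0.0
t: 2.6
eef_pos: [0.6524, -0.0023, 0.018]
ee_rot: [-3.141, 0.002, -2.726]
force: [-0.8, 0.2, 1.9]
width: 0.0698
gripper_force: 20.0
```

```bash

python3 -m crank '[{"dx":0,"dy":0,"dz":0.01,"twist":0,"grip":0.4},{"dx":0,"dy":0,"dz":0.03,"twist":0,"grip":0.4},{"dx":0,"dy":0,"dz":0.06,"twist":0,"grip":0.4},{"dx":-0.005,"dy":-0.01,"dz":0.085,"twist":0,"grip":0.4},{"dx":-0.015,"dy":-0.02,"dz":0.1,"twist":0,"grip":0.4}]'
python3 -m crank '[{"dx":-0.016,"dy":-0.026,"dz":0,"twist":0,"grip":0.4},{"dx":-0.034,"dy":-0.054,"dz":0,"twist":0,"grip":0.4},{"dx":-0.053,"dy":-0.084,"dz":0,"twist":0,"grip":0.4},{"dx":-0.072,"dy":-0.114,"dz":0,"twist":0,"grip":0.4},{"dx":-0.091,"dy":-0.144,"dz":0,"twist":0,"grip":0.4}]'
python3 -m crank '[{"dx":-0.02,"dy":-0.03,"dz":0,"twist":0,"grip":0.4},{"dx":-0.04,"dy":-0.06,"dz":0,"twist":0,"grip":0.4},{"dx":-0.058,"dy":-0.088,"dz":0,"twist":0,"grip":0.4},{"dx":-0.076,"dy":-0.116,"dz":0,"twist":0,"grip":0.4},{"dx":-0.09,"dy":-0.14,"dz":-0.02,"twist":0,"grip":0.4}]'
python3 -m crank '[{"dx":-0.01,"dy":-0.018,"dz":-0.02,"twist":0,"grip":0.4},{"dx":-0.02,"dy":-0.03,"dz":-0.03,"twist":0,"grip":0.4},{"dx":-0.024,"dy":-0.036,"dz":-0.04,"twist":0,"grip":0.4},{"dx":-0.024,"dy":-0.036,"dz":-0.045,"twist":0,"grip":0.4},{"dx":-0.024,"dy":-0.036,"dz":-0.045,"twist":0,"grip":0.4}]'
python3 - <<'E'
from h import *
shot('top','t1');s=shot('side','s1');cv2.imwrite('pics/s1c.png',cv2.resize(s[60:260,250:530,::-1],None,fx=2.5,fy=2.5));print(arm.get_state()['eef_pos'])
E
```

```text
t: 3.02
eef_pos: [0.6386, -0.0223, 0.1207]
ee_rot: [-3.14, 0.004, -2.724]
force: [0.1, -0.1, -1.1]
width: 0.0696
gripper_force: 20.0
t: 3.43
eef_pos: [0.5446, -0.1675, 0.1178]
ee_rot: [-3.141, 0.001, -2.725]
force: [0.4, -0.3, -2.4]
width: 0.0694
gripper_force: 20.0
t: 3.85
eef_pos: [0.4567, -0.309, 0.1011]
ee_rot: [-3.136, 0.005, -2.725]
force: [2.1, -1.8, -2.0]
width: 0.0696
gripper_force: 20.0
t: 4.27
eef_pos: [0.4312, -0.3424, 0.0512]
ee_rot: [3.141, -0.001, -2.727]
force: [0.6, 0.1, -1.7]
width: 0.0695
gripper_force: 20.0
[ 0.43253513 -0.34218865  0.05227364]
```

View pics/s1c.png

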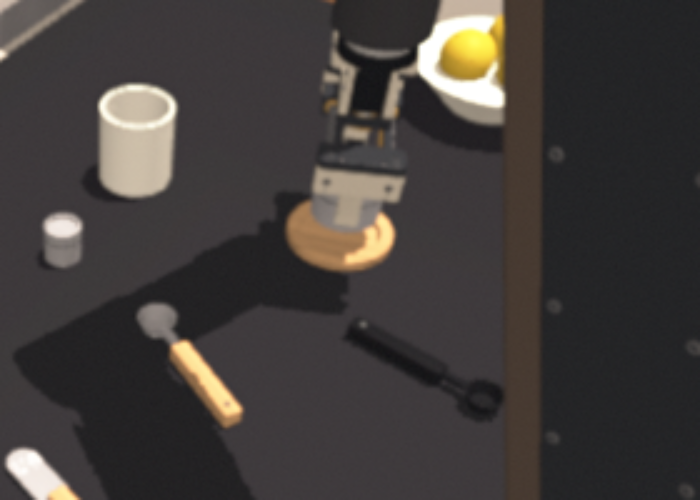

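The tin is held upright at crop (345,210), centred over the stand at (340,235). I now lower it.

```bash

python3 -m crank '[{"dx":-0.001,"dy":0,"dz":-0.01,"twist":0,"grip":0.4},{"dx":-0.001,"dy":0,"dz":-0.018,"twist":0,"grip":0.4},{"dx":-0.001,"dy":0,"dz":-0.024,"twist":0,"grip":0.4},{"dx":-0.001,"dy":0,"dz":-0.026,"twist":0,"grip":0.4},{"dx":-0.001,"dy":0,"dz":-0.026,"twist":0,"grip":0.4}]'
python3 -m crank '[{"dx":0,"dy":0,"dz":-0.001,"twist":0,"grip":0.4},{"dx":0,"dy":0,"dz":-0.002,"twist":0,"grip":0.4},{"dx":0,"dy":0,"dz":-0.003,"twist":0,"grip":0.4},{"dx":0,"dy":0,"dz":-0.003,"twist":0,"grip":0.4},{"dx":0,"dy":0,"dz":-0.003,"twist":0,"grip":0.4}]'
```

```text
t: 4.78
eef_pos: [0.4302, -0.3421, 0.0246]
ee_rot: [3.14, -0.001, -2.725]
force: [0.2, 0.1, -1.7]
width: 0.0696
gripper_force: 20.0
t: 5.2
eef_pos: [0.4308, -0.3424, 0.0236]
ee_rot: [-3.141, 0.001, -2.726]
force: [-2.1, 3.7, 7.8]
width: 0.0697
gripper_force: 20.0
```

```bash

python3 -m crank '[{"dx":0,"dy":0,"dz":0,"twist":0,"grip":0.7},{"dx":0,"dy":0,"dz":0,"twist":0,"grip":1},{"dx":0,"dy":0,"dz":0,"twist":0,"grip":1},{"dx":0,"dy":0,"dz":0,"twist":0,"grip":1},{"dx":0,"dy":0,"dz":0.01,"twist":0,"grip":1}]'
python3 -m crank '[{"dx":0,"dy":0,"dz":0.03,"twist":0,"grip":1},{"dx":0,"dy":0,"dz":0.07,"twist":0,"grip":1},{"dx":0,"dy":0,"dz":0.1,"twist":0,"grip":1},{"dx":0.01,"dy":0.028,"dz":0.12,"twist":0,"grip":1},{"dx":0.02,"dy":0.065,"dz":0.12,"twist":0,"grip":1}]'
python3 -m crank '[{"dx":0.012,"dy":0.034,"dz":0,"twist":0,"grip":1},{"dx":0.024,"dy":0.07,"dz":0,"twist":0,"grip":1},{"dx":0.036,"dy":0.106,"dz":0,"twist":0,"grip":1},{"dx":0.048,"dy":0.142,"dz":0,"twist":0,"grip":1},{"dx":0.06,"dy":0.178,"dz":0,"twist":0,"grip":1}]'
python3 -m crank '[{"dx":0.012,"dy":0.034,"dz":0,"twist":0,"grip":1},{"dx":0.024,"dy":0.07,"dz":0,"twist":0,"grip":1},{"dx":0.036,"dy":0.106,"dz":0,"twist":0,"grip":1},{"dx":0.048,"dy":0.142,"dz":0,"twist":0,"grip":1},{"dx":0.06,"dy":0.178,"dz":0,"twist":0,"grip":1}]'
python3 - <<'E'
from h import *
shot('side','s2');shot('top','t2');print(arm.get_state()['eef_pos'])
im=cv2.imread('pics/s2.png');a=cv2.resize(im[100:220,320:470],None,fx=2.6,fy=2.6,interpolation=cv2.INTER_CUBIC)
im=cv2.imread('pics/t2.png');b=cv2.resize(im[230:350,365:515],None,fx=2.6,fy=2.6,interpolation=cv2.INTER_CUBIC)
cv2.imwrite('pics/c3.png',np.hstack([a,b]))
E
```

```text
t: 5.62
eef_pos: [0.4295, -0.342, 0.0313]
ee_rot: [3.139, -0.002, -2.726]
force: [-0.8, -1.0, -0.7]
width: 0.0872
gripper_force: 0.0
t: 6.03
eef_pos: [0.4532, -0.2794, 0.1582]
ee_rot: [-3.135, 0.006, -2.728]
force: [3.0, 0.9, 0.3]
width: 0.0876
gripper_force: 0.0
t: 6.45
eef_pos: [0.5109, -0.0977, 0.1536]
ee_rot: [-3.141, 0.001, -2.726]
force: [1.0, -0.7, 0.3]
width: 0.0877
gripper_force: 0.0
t: 6.87
eef_pos: [0.571, 0.0804, 0.1536]
ee_rot: [-3.141, 0.001, -2.725]
force: [1.2, -0.5, -0.1]
width: 0.0876
gripper_force: 0.0
[0.57245953 0.08289927 0.15316563]
```

View pics/c3.png

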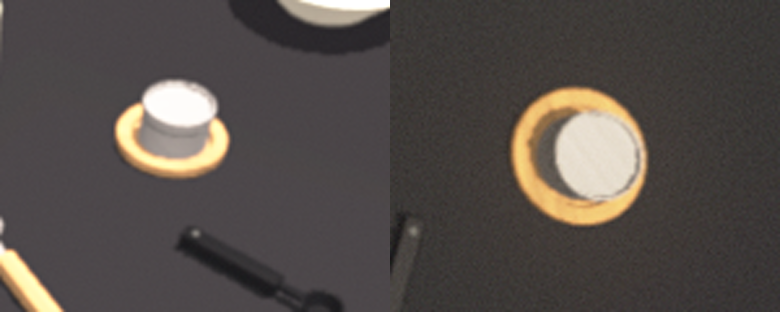

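The large tin is seated in the recess: its lid is at crop (179,103) in the side view and (597,155) in the top view. Next I measure its lid and go to the medium tin.

```bash
cat >> h.py <<'E'
def lid(im,box):
    x,y,w,h=box; hsv=cv2.cvtColor(im[y:y+h,x:x+w],cv2.COLOR_BGR2HSV); g=np.where(hsv[...,1]<75,hsv[...,2],0).astype(np.uint8)
    g4=cv2.resize(g,None,fx=4,fy=4,interpolation=cv2.INTER_CUBIC)
    th=cv2.threshold(g4[g4>70].reshape(-1,1),0,255,cv2.THRESH_OTSU)[0]
    c,_=cv2.findContours((g4>th).astype(np.uint8),cv2.RETR_EXTERNAL,cv2.CHAIN_APPROX_NONE)
    e=cv2.fitEllipse(cv2.convexHull(max(c,key=cv2.contourArea)))
    return (np.array(e[0])+.5)/4-.5+[x,y],np.array(e[1])/4
E
python3 - <<'E'
from h import *
s=cv2.imread('pics/s2.png');t=cv2.imread('pics/t2.png')
ct,et=lid(t,(422,265,45,48));cs,es=lid(s,(368,126,42,38));print(ct,et,cs,es,tri(ct,cs))
E
python3 -m crank '[{"dx":0.016,"dy":0.032,"dz":-0.01,"twist":0,"grip":1},{"dx":0.03,"dy":0.06,"dz":-0.03,"twist":0,"grip":1},{"dx":0.04,"dy":0.08,"dz":-0.05,"twist":0,"grip":1},{"dx":0.0425,"dy":0.085,"dz":-0.07,"twist":0,"grip":1},{"dx":0.0425,"dy":0.085,"dz":-0.08,"twist":0,"grip":1}]'
```

```text
[444.9161644  289.38994598] [33.01613235 35.82648087] [388.83831024 140.05248165] [18.03144836 29.31772423] (array([ 0.43046886, -0.34322569,  0.04835067]), np.float64(0.0008784008574666903))
t: 7.38
eef_pos: [0.6126, 0.1643, 0.0703]
ee_rot: [-3.142, -0.003, -2.725]
force: [-0.4, -0.8, 0.3]
width: 0.0876
gripper_force: 0.0
```

```bash

python3 -m crank '[{"dx":0,"dy":0,"dz":-0.02,"twist":0,"grip":1},{"dx":0,"dy":0,"dz":-0.04,"twist":0,"grip":1},{"dx":0,"dy":0,"dz":-0.055,"twist":0,"grip":1},{"dx":0,"dy":0,"dz":-0.057,"twist":0,"grip":1},{"dx":0,"dy":0,"dz":-0.057,"twist":0,"grip":1}]'
python3 -m crank '[{"dx":0,"dy":0,"dz":0,"twist":0,"grip":0.1},{"dx":0,"dy":0,"dz":0,"twist":0,"grip":0.1},{"dx":0,"dy":0,"dz":0,"twist":0,"grip":0.1},{"dx":0,"dy":0,"dz":0,"twist":0,"grip":0.1},{"dx":0,"dy":0,"dz":0,"twist":0,"grip":0.1}]' 20
python3 -m crank '[{"dx":0,"dy":0,"dz":0,"twist":0,"grip":0.1},{"dx":0,"dy":0,"dz":0,"twist":0,"grip":0.1},{"dx":0,"dy":0,"dz":0,"twist":0,"grip":0.1},{"dx":0,"dy":0,"dz":0,"twist":0,"grip":0.1},{"dx":0,"dy":0,"dz":0,"twist":0,"grip":0.1}]'
```

```text
t: 7.8
eef_pos: [0.6125, 0.1624, 0.0155]
ee_rot: [-3.141, -0.002, -2.726]
force: [-0.7, -0.5, 0.1]
width: 0.088
gripper_force: 0.0
t: 8.22
eef_pos: [0.6135, 0.1638, 0.0164]
ee_rot: [3.141, 0.001, -2.726]
force: [-0.1, 1.4, 0.9]
width: 0.0597
gripper_force: 0.7
t: 8.63
eef_pos: [0.6134, 0.1639, 0.0161]
ee_rot: [3.141, 0.001, -2.725]
force: [-2.5, 1.4, 5.4]
width: 0.0538
gripper_force: 20.0
```

```bash

python3 -m crank '[{"dx":0,"dy":0,"dz":0.01,"twist":0,"grip":0.1},{"dx":0,"dy":0,"dz":0.035,"twist":0,"grip":0.1},{"dx":0,"dy":0,"dz":0.07,"twist":0,"grip":0.1},{"dx":-0.003,"dy":-0.01,"dz":0.105,"twist":0,"grip":0.1},{"dx":-0.012,"dy":-0.034,"dz":0.125,"twist":0,"grip":0.1}]'
python3 -m crank '[{"dx":-0.012,"dy":-0.033,"dz":0,"twist":0,"grip":0.1},{"dx":-0.024,"dy":-0.066,"dz":0,"twist":0,"grip":0.1},{"dx":-0.037,"dy":-0.101,"dz":0,"twist":0,"grip":0.1},{"dx":-0.05,"dy":-0.137,"dz":0,"twist":0,"grip":0.1},{"dx":-0.063,"dy":-0.173,"dz":0,"twist":0,"grip":0.1}]'
python3 -m crank '[{"dx":-0.013,"dy":-0.036,"dz":0,"twist":0,"grip":0.1},{"dx":-0.026,"dy":-0.072,"dz":0,"twist":0,"grip":0.1},{"dx":-0.039,"dy":-0.108,"dz":0,"twist":0,"grip":0.1},{"dx":-0.052,"dy":-0.142,"dz":0,"twist":0,"grip":0.1},{"dx":-0.064,"dy":-0.176,"dz":0,"twist":0,"grip":0.1}]'
python3 -m crank '[{"dx":-0.012,"dy":-0.034,"dz":0,"twist":0,"grip":0.1},{"dx":-0.024,"dy":-0.066,"dz":0,"twist":0,"grip":0.1},{"dx":-0.034,"dy":-0.096,"dz":-0.01,"twist":0,"grip":0.1},{"dx":-0.042,"dy":-0.116,"dz":-0.03,"twist":0,"grip":0.1},{"dx":-0.046,"dy":-0.124,"dz":-0.05,"twist":0,"grip":0.1}]'
python3 -m crank '[{"dx":0,"dy":0,"dz":0,"twist":0,"grip":0.1},{"dx":0,"dy":0,"dz":0,"twist":0,"grip":0.1},{"dx":0,"dy":0,"dz":0,"twist":0,"grip":0.1},{"dx":0,"dy":0,"dz":0,"twist":0,"grip":0.1},{"dx":0,"dy":0,"dz":0,"twist":0,"grip":0.1}]'
python3 - <<'E'
from h import *
shot('side','s3');shot('top','t3');print(arm.get_state()['eef_pos'])
im=cv2.imread('pics/s3.png');a=cv2.resize(im[70:190,320:450],None,fx=3,fy=3,interpolation=cv2.INTER_CUBIC)
im=cv2.imread('pics/t3.png');b=cv2.resize(im[230:350,385:515],None,fx=3,fy=3,interpolation=cv2.INTER_CUBIC)
cv2.imwrite('pics/c4.png',np.hstack([a,b]))
E
```

```text
t: 9.05
eef_pos: [0.6034, 0.1312, 0.1446]
ee_rot: [-3.141, 0.005, -2.723]
force: [1.1, -1.5, -0.1]
width: 0.0539
gripper_force: 20.0
t: 9.47
eef_pos: [0.5368, -0.045, 0.1409]
ee_rot: [-3.142, -0.0, -2.725]
force: [1.0, -0.0, -1.5]
width: 0.0534
gripper_force: 20.0
t: 9.88
eef_pos: [0.4726, -0.2211, 0.141]
ee_rot: [3.142, -0.0, -2.726]
force: [0.6, -0.3, -0.8]
width: 0.0539
gripper_force: 20.0
t: 10.3
eef_pos: [0.4271, -0.3461, 0.0908]
ee_rot: [-3.14, 0.001, -2.728]
force: [0.5, 0.8, -0.6]
width: 0.0538
gripper_force: 20.0
t: 10.72
eef_pos: [0.4292, -0.3431, 0.0918]
ee_rot: [-3.14, 0.001, -2.724]
force: [0.1, 0.5, -1.4]
width: 0.0537
gripper_force: 20.0
[ 0.42893451 -0.34305878  0.09148391]
```

View pics/c4.png

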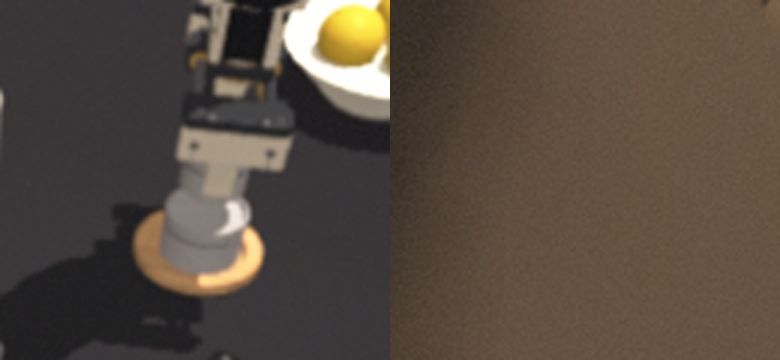

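```bash

python3 - <<'E'
from h import *
p=proj('side',[[.4305,-.343,.051],[.4305,-.343,.085],[.4305,-.343,.12],[.4285,-.343,.085]]);print((p-[320,70])*3)
E
```

```text
[[207.40252234 207.85294894]
 [214.20213795 175.09720568]
 [221.53225097 139.85704533]
 [216.39470333 175.90262678]]
```

The side view shows the medium tin at crop x≈213; centred would be 214, so I lower it.

```bash

python3 -m crank '[{"dx":0,"dy":0,"dz":-0.01,"twist":0,"grip":0.1},{"dx":0,"dy":0,"dz":-0.018,"twist":0,"grip":0.1},{"dx":0,"dy":0,"dz":-0.024,"twist":0,"grip":0.1},{"dx":0,"dy":0,"dz":-0.026,"twist":0,"grip":0.1},{"dx":0,"dy":0,"dz":-0.026,"twist":0,"grip":0.1}]'
python3 -m crank '[{"dx":0,"dy":0,"dz":-0.001,"twist":0,"grip":0.1},{"dx":0,"dy":0,"dz":-0.002,"twist":0,"grip":0.1},{"dx":0,"dy":0,"dz":-0.002,"twist":0,"grip":0.1},{"dx":0,"dy":0,"dz":-0.002,"twist":0,"grip":0.1},{"dx":0,"dy":0,"dz":-0.002,"twist":0,"grip":0.1}]'
```

```text
t: 11.23
eef_pos: [0.4276, -0.3432, 0.0637]
ee_rot: [3.14, -0.001, -2.726]
force: [0.2, 0.2, -0.9]
width: 0.0535
gripper_force: 20.0
t: 11.65
eef_pos: [0.4281, -0.3435, 0.0631]
ee_rot: [-3.141, 0.0, -2.726]
force: [-1.9, 2.0, 5.8]
width: 0.0536
gripper_force: 20.0
```

```bash

python3 -m crank '[{"dx":0,"dy":0,"dz":0,"twist":0,"grip":0.4},{"dx":0,"dy":0,"dz":0,"twist":0,"grip":0.8},{"dx":0,"dy":0,"dz":0,"twist":0,"grip":0.8},{"dx":0,"dy":0,"dz":0,"twist":0,"grip":0.8},{"dx":0,"dy":0,"dz":0.01,"twist":0,"grip":0.8}]'
python3 -m crank '[{"dx":0,"dy":0,"dz":0.03,"twist":0,"grip":0.8},{"dx":0,"dy":0,"dz":0.065,"twist":0,"grip":0.8},{"dx":0,"dy":0.01,"dz":0.09,"twist":0,"grip":0.8},{"dx":0.006,"dy":0.04,"dz":0.1,"twist":6,"grip":0.8},{"dx":0.02,"dy":0.075,"dz":0.1,"twist":13,"grip":0.8}]'
python3 -m crank '[{"dx":0.026,"dy":0.026,"dz":0,"twist":6.5,"grip":0.8},{"dx":0.054,"dy":0.052,"dz":0,"twist":13,"grip":0.8},{"dx":0.082,"dy":0.076,"dz":0,"twist":19.5,"grip":0.8},{"dx":0.112,"dy":0.094,"dz":0,"twist":26,"grip":0.8},{"dx":0.144,"dy":0.105,"dz":0,"twist":32,"grip":0.8}]'
python3 -m crank '[{"dx":0.03,"dy":0.005,"dz":-0.01,"twist":0,"grip":0.8},{"dx":0.05,"dy":0.009,"dz":-0.03,"twist":0,"grip":0.8},{"dx":0.0625,"dy":0.0105,"dz":-0.05,"twist":0,"grip":0.8},{"dx":0.0637,"dy":0.0105,"dz":-0.07,"twist":0,"grip":0.8},{"dx":0.0637,"dy":0.0105,"dz":-0.09,"twist":0,"grip":0.8}]'
python3 - <<'E'
from h import *
shot('side','s4');shot('top','t4');print(arm.get_state()['eef_pos'])
im=cv2.imread('pics/s4.png');a=cv2.resize(im[80:200,270:450],None,fx=2.2,fy=2.2,interpolation=cv2.INTER_CUBIC)
im=cv2.imread('pics/t4.png');b=cv2.resize(im[230:350,350:515],None,fx=2.2,fy=2.2,interpolation=cv2.INTER_CUBIC)
cv2.imwrite('pics/c5.png',np.hstack([a,b]))
E
```

```text
t: 12.07
eef_pos: [0.4269, -0.343, 0.0711]
ee_rot: [3.139, -0.002, -2.726]
force: [-0.5, -0.4, 0.0]
width: 0.0776
gripper_force: 0.0
t: 12.48
eef_pos: [0.4489, -0.2693, 0.1765]
ee_rot: [-3.137, 0.003, -2.497]
force: [0.9, -0.2, -0.5]
width: 0.0788
gripper_force: 0.0
t: 12.9
eef_pos: [0.5933, -0.1613, 0.1739]
ee_rot: [-3.14, 0.001, -1.933]
force: [0.6, -0.4, 1.1]
width: 0.0788
gripper_force: 0.0
t: 13.32
eef_pos: [0.6568, -0.1526, 0.0818]
ee_rot: [-3.142, -0.0, -1.94]
force: [-0.0, -1.1, 0.4]
width: 0.079
gripper_force: 0.0
[ 0.65356904 -0.15272059  0.07919644]
```

View pics/c5.png

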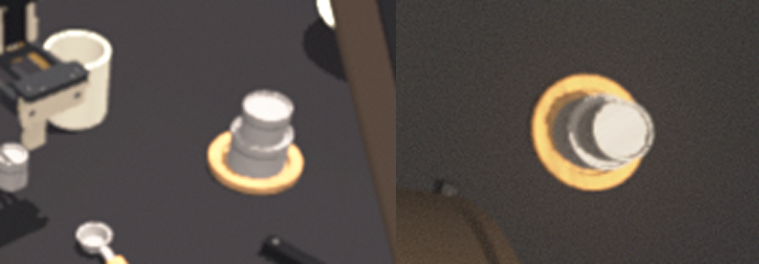

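The medium tin stands seated in the large lid, its own lid at crop (267,108) side and (620,130) top. The open gripper is above the small tin, clear of the mug.

```bash

python3 - <<'E'
from h import *
s=cv2.imread('pics/s4.png');t=cv2.imread('pics/t4.png')
ct,et=lid(t,(438,272,34,34));cs,es=lid(s,(376,116,32,22));print(ct,et,cs,es,tri(ct,cs))
E
python3 -m crank '[{"dx":0.001,"dy":0,"dz":-0.02,"twist":0,"grip":0.8},{"dx":0.001,"dy":0,"dz":-0.04,"twist":0,"grip":0.8},{"dx":0.001,"dy":0,"dz":-0.06,"twist":0,"grip":0.8},{"dx":0.001,"dy":0,"dz":-0.065,"twist":0,"grip":0.8},{"dx":0.001,"dy":0,"dz":-0.065,"twist":0,"grip":0.8}]'
python3 -m crank '[{"dx":0,"dy":0,"dz":0,"twist":0,"grip":-0.25},{"dx":0,"dy":0,"dz":0,"twist":0,"grip":-0.25},{"dx":0,"dy":0,"dz":0,"twist":0,"grip":-0.25},{"dx":0,"dy":0,"dz":0,"twist":0,"grip":-0.25},{"dx":0,"dy":0,"dz":0,"twist":0,"grip":-0.25}]' 15
python3 -m crank '[{"dx":0,"dy":0,"dz":0,"twist":0,"grip":-0.25},{"dx":0,"dy":0,"dz":0,"twist":0,"grip":-0.25},{"dx":0,"dy":0,"dz":0,"twist":0,"grip":-0.25},{"dx":0,"dy":0,"dz":0,"twist":0,"grip":-0.25},{"dx":0,"dy":0,"dz":0,"twist":0,"grip":-0.25}]'
```

```text
[450.36491013 290.49716759] [30.24603844 37.35348129] [391.36108112 128.32565212] [14.20869064 22.73392868] (array([ 0.42657132, -0.33665781,  0.09023159]), np.float64(0.0035616299269629016))
t: 13.83
eef_pos: [0.6563, -0.1531, 0.0175]
ee_rot: [3.14, -0.001, -1.94]
force: [0.3, 1.4, 1.1]
width: 0.0785
gripper_force: 0.0
t: 14.25
eef_pos: [0.6572, -0.153, 0.0185]
ee_rot: [-3.14, 0.0, -1.94]
force: [0.1, 0.4, 0.9]
width: 0.051
gripper_force: 0.0
t: 14.67
eef_pos: [0.6568, -0.1529, 0.0178]
ee_rot: [3.142, -0.0, -1.94]
force: [-1.3, 0.2, 3.4]
width: 0.0373
gripper_force: 15.0
```

```bash

python3 - <<'E'
from h import *
print(tri((452.0,289.1),(391.3,128.3)),onz('top',(452,289.1),.084),onz('side',(391.3,128.3),.084))
print(arm.get_state()['eef_pos'])
E
python3 -m crank '[{"dx":0,"dy":0,"dz":0.01,"twist":0,"grip":-0.25},{"dx":0,"dy":0,"dz":0.035,"twist":0,"grip":-0.25},{"dx":0,"dy":0,"dz":0.07,"twist":0,"grip":-0.25},{"dx":-0.01,"dy":0.005,"dz":0.105,"twist":0,"grip":-0.25},{"dx":-0.025,"dy":0.01,"dz":0.135,"twist":0,"grip":-0.25}]'
```

```text
(array([ 0.4293989 , -0.3414855 ,  0.08642251]), np.float64(0.001654072920514014)) [ 0.42892447 -0.3427928   0.084     ] [ 0.43129527 -0.34447309  0.084     ]
[ 0.65677577 -0.15293993  0.01776747]
t: 15.08
eef_pos: [0.6327, -0.1432, 0.1549]
ee_rot: [-3.14, -0.0, -1.94]
force: [0.4, -0.1, 0.4]
width: 0.0374
gripper_force: 15.0
```

```bash

python3 -m crank '[{"dx":-0.02,"dy":-0.02,"dz":0,"twist":0,"grip":-0.25},{"dx":-0.046,"dy":-0.045,"dz":0,"twist":0,"grip":-0.25},{"dx":-0.072,"dy":-0.07,"dz":0,"twist":0,"grip":-0.25},{"dx":-0.098,"dy":-0.096,"dz":0,"twist":0,"grip":-0.25},{"dx":-0.124,"dy":-0.122,"dz":0,"twist":0,"grip":-0.25}]'
python3 -m crank '[{"dx":-0.025,"dy":-0.025,"dz":0,"twist":0,"grip":-0.25},{"dx":-0.045,"dy":-0.045,"dz":0,"twist":0,"grip":-0.25},{"dx":-0.062,"dy":-0.062,"dz":0,"twist":0,"grip":-0.25},{"dx":-0.074,"dy":-0.073,"dz":-0.01,"twist":0,"grip":-0.25},{"dx":-0.079,"dy":-0.078,"dz":-0.025,"twist":0,"grip":-0.25}]'
python3 -m crank '[{"dx":0,"dy":0,"dz":0,"twist":0,"grip":-0.25},{"dx":0,"dy":0,"dz":0,"twist":0,"grip":-0.25},{"dx":0,"dy":0,"dz":0,"twist":0,"grip":-0.25},{"dx":0,"dy":0,"dz":0,"twist":0,"grip":-0.25},{"dx":0,"dy":0,"dz":0,"twist":0,"grip":-0.25}]'
python3 - <<'E'
from h import *
shot('side','s5');print(arm.get_state()['eef_pos'])
im=cv2.imread('pics/s5.png');cv2.imwrite('pics/c6.png',cv2.resize(im[50:190,320:450],None,fx=4,fy=4,interpolation=cv2.INTER_CUBIC))
print((proj('side',[[.4298,-.343,.087],[.4298,-.343,.12]])-[320,50])*4)
E
```

```text
t: 15.5
eef_pos: [0.5066, -0.2658, 0.1533]
ee_rot: [-3.141, 0.0, -1.94]
force: [0.9, -0.5, -0.5]
width: 0.0374
gripper_force: 15.0
t: 15.92
eef_pos: [0.4281, -0.3448, 0.1294]
ee_rot: [-3.138, -0.0, -1.942]
force: [0.1, -0.5, -0.5]
width: 0.0374
gripper_force: 15.0
t: 16.33
eef_pos: [0.4298, -0.3427, 0.1283]
ee_rot: [-3.14, -0.0, -1.939]
force: [0.2, 0.5, -0.1]
width: 0.0376
gripper_force: 15.0
[ 0.42964218 -0.34266407  0.12817778]
[[287.17312767 311.21025818]
 [296.4247106  266.84826057]]
```

View pics/c6.png

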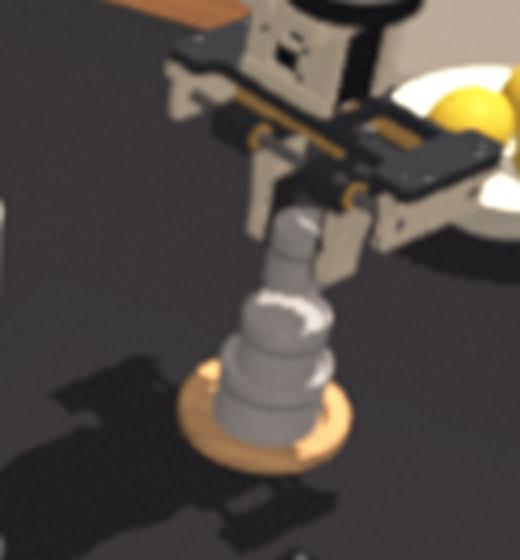

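The small tin (centre about crop x=294) is over the medium lid (crop x=287, or 296 at its own height), so it is aligned. I lower it.

```bash

python3 -m crank '[{"dx":0,"dy":0,"dz":-0.01,"twist":0,"grip":-0.25},{"dx":0,"dy":0,"dz":-0.017,"twist":0,"grip":-0.25},{"dx":0,"dy":0,"dz":-0.022,"twist":0,"grip":-0.25},{"dx":0,"dy":0,"dz":-0.025,"twist":0,"grip":-0.25},{"dx":0,"dy":0,"dz":-0.025,"twist":0,"grip":-0.25}]'
python3 -m crank '[{"dx":0,"dy":0,"dz":-0.001,"twist":0,"grip":-0.25},{"dx":0,"dy":0,"dz":-0.002,"twist":0,"grip":-0.25},{"dx":0,"dy":0,"dz":-0.002,"twist":0,"grip":-0.25},{"dx":0,"dy":0,"dz":-0.002,"twist":0,"grip":-0.25},{"dx":0,"dy":0,"dz":-0.002,"twist":0,"grip":-0.25}]'
```

```text
t: 16.8
eef_pos: [0.4282, -0.3427, 0.1013]
ee_rot: [3.14, -0.0, -1.94]
force: [0.5, 0.0, -0.5]
width: 0.0374
gripper_force: 15.0
t: 17.22
eef_pos: [0.429, -0.3431, 0.1008]
ee_rot: [-3.141, 0.0, -1.94]
force: [0.5, 0.0, -0.4]
width: 0.0375
gripper_force: 15.0
```

```bash

python3 -m crank '[{"dx":0,"dy":0,"dz":-0.001,"twist":0,"grip":-0.25},{"dx":0,"dy":0,"dz":-0.002,"twist":0,"grip":-0.25},{"dx":0,"dy":0,"dz":-0.002,"twist":0,"grip":-0.25},{"dx":0,"dy":0,"dz":-0.002,"twist":0,"grip":-0.25},{"dx":0,"dy":0,"dz":-0.002,"twist":0,"grip":-0.25}]'
```

```text
t: 17.63
eef_pos: [0.4292, -0.3433, 0.1006]
ee_rot: [-3.14, -0.001, -1.94]
force: [-3.1, 3.7, 16.2]
width: 0.0375
gripper_force: 15.0
```

```bash

python3 -m crank '[{"dx":0,"dy":0,"dz":0,"twist":0,"grip":0},{"dx":0,"dy":0,"dz":0,"twist":0,"grip":0.5},{"dx":0,"dy":0,"dz":0,"twist":0,"grip":0.5},{"dx":0,"dy":0,"dz":0,"twist":0,"grip":0.5},{"dx":0,"dy":0,"dz":0.01,"twist":0,"grip":0.5}]'
python3 -m crank '[{"dx":0,"dy":0,"dz":0.03,"twist":0,"grip":0.5},{"dx":0,"dy":0,"dz":0.06,"twist":0,"grip":0.5},{"dx":0,"dy":0.015,"dz":0.08,"twist":5,"grip":0.5},{"dx":0.005,"dy":0.04,"dz":0.08,"twist":11,"grip":0.5},{"dx":0.01,"dy":0.07,"dz":0.08,"twist":17,"grip":0.5}]'
python3 -m crank '[{"dx":0.005,"dy":0.03,"dz":0,"twist":6.5,"grip":0.2},{"dx":0.01,"dy":0.06,"dz":0,"twist":13,"grip":0.2},{"dx":0.014,"dy":0.09,"dz":0,"twist":19.5,"grip":0.2},{"dx":0.018,"dy":0.12,"dz":0,"twist":26,"grip":0.2},{"dx":0.022,"dy":0.15,"dz":0,"twist":32.5,"grip":0.2}]'
python3 -m crank '[{"dx":0,"dy":0.02,"dz":-0.02,"twist":6.5,"grip":0.2},{"dx":0,"dy":0.033,"dz":-0.045,"twist":13,"grip":0.2},{"dx":0,"dy":0.038,"dz":-0.065,"twist":19.5,"grip":0.2},{"dx":0,"dy":0.039,"dz":-0.085,"twist":26,"grip":0.2},{"dx":0,"dy":0.039,"dz":-0.1,"twist":32,"grip":0.2}]'
python3 - <<'E'
from h import *
shot('side','s6');shot('top','t6');st=arm.get_state();print(st['eef_pos'],st['ee_rot'])
im=cv2.imread('pics/s6.png');a=cv2.resize(im[60:260,270:450],None,fx=2.2,fy=2.2,interpolation=cv2.INTER_CUBIC)
im=cv2.imread('pics/t6.png');b=cv2.resize(im[180:380,330:500],None,fx=2.2,fy=2.2,interpolation=cv2.INTER_CUBIC)
cv2.imwrite('pics/c7.png',np.hstack([a,b]))
E
```

```text
t: 18.05
eef_pos: [0.4276, -0.3424, 0.1069]
ee_rot: [3.138, 0.0, -1.941]
force: [-0.1, -0.2, 0.4]
width: 0.0635
gripper_force: 0.0
t: 18.47
eef_pos: [0.4396, -0.2733, 0.1907]
ee_rot: [-3.138, -0.001, -1.641]
force: [0.7, 0.5, -0.5]
width: 0.0655
gripper_force: 0.0
t: 18.88
eef_pos: [0.4608, -0.1216, 0.1893]
ee_rot: [-3.141, -0.0, -1.071]
force: [-0.4, 0.1, -0.4]
width: 0.0528
gripper_force: 0.0
t: 19.3
eef_pos: [0.4605, -0.0834, 0.0878]
ee_rot: [3.141, 0.0, -0.511]
force: [-0.9, -1.0, 0.3]
width: 0.0523
gripper_force: 0.0
[ 0.45931045 -0.08400608  0.08697963] [ 3.1389491   0.00328179 -0.51598347]
```

View pics/c7.png

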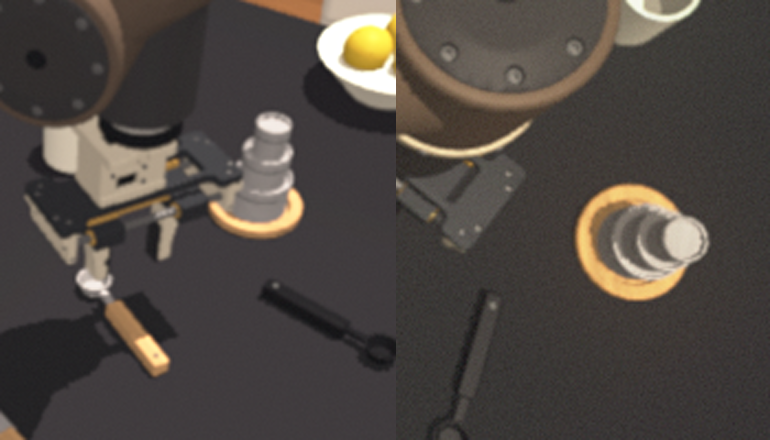

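The tower of three stands on the stand, at crop (265,165). The gripper is aligned above the pale-handled spoon, and I descend and grip it.

```bash

python3 -m crank '[{"dx":0,"dy":0,"dz":-0.025,"twist":0,"grip":0.2},{"dx":0,"dy":0,"dz":-0.05,"twist":0,"grip":0.2},{"dx":0,"dy":0,"dz":-0.07,"twist":0,"grip":0.2},{"dx":0,"dy":0,"dz":-0.08,"twist":0,"grip":0.2},{"dx":0,"dy":0,"dz":-0.08,"twist":0,"grip":0.2}]'
python3 -m crank '[{"dx":0,"dy":0,"dz":0,"twist":0,"grip":-0.7},{"dx":0,"dy":0,"dz":0,"twist":0,"grip":-0.7},{"dx":0,"dy":0,"dz":0,"twist":0,"grip":-0.7},{"dx":0,"dy":0,"dz":0,"twist":0,"grip":-0.7},{"dx":0,"dy":0,"dz":0,"twist":0,"grip":-0.7}]' 25
python3 -m crank '[{"dx":0,"dy":0,"dz":0,"twist":0,"grip":-0.7},{"dx":0,"dy":0,"dz":0,"twist":0,"grip":-0.7},{"dx":0,"dy":0,"dz":0,"twist":0,"grip":-0.7},{"dx":0,"dy":0,"dz":0,"twist":0,"grip":-0.7},{"dx":0,"dy":0,"dz":0,"twist":0,"grip":-0.7}]'
python3 - <<'E'
from h import *
# refine tray corners from the two first views: straight edges of the grey mask, tab removed
for n,bx in(('top',(85,155,120,120)),('side',(130,285,132,105))):
    im=cv2.imread(f'pics/{n}0.png');h=cv2.cvtColor(im,cv2.COLOR_BGR2HSV);x,y,w,hh=bx
    m=np.zeros(h.shape[:2],np.uint8);m[y:y+hh,x:x+w]=((h[...,1]<70)&(h[...,2]>75))[y:y+hh,x:x+w]
    pts=np.array([onz(n,(p[0],p[1]),.013)[:2] for p in np.argwhere(m>0)[:,::-1]])
    a=np.radians(34.7);X=pts@[np.cos(a),np.sin(a)];Y=pts@[-np.sin(a),np.cos(a)]
    for q in (np.percentile(X,[.5,99.5]),np.percentile(Y,[.2,1,5,99.5])): print(n,q.round(4))
    k=max(cv2.findContours(m,0,cv2.CHAIN_APPROX_NONE)[0],key=cv2.contourArea)
    print(cv2.approxPolyDP(k,4,True)[:,0].tolist())
E
```

```text
t: 19.82
eef_pos: [0.4602, -0.0843, 0.0077]
ee_rot: [3.14, 0.002, -0.522]
force: [0.3, -0.2, 0.2]
width: 0.0524
gripper_force: 0.0
t: 20.23
eef_pos: [0.4613, -0.0839, 0.0094]
ee_rot: [-3.141, -0.001, -0.518]
force: [-0.0, 0.5, 0.3]
width: 0.0246
gripper_force: 0.0
t: 20.65
eef_pos: [0.4611, -0.0839, 0.0091]
ee_rot: [-3.141, -0.0, -0.518]
force: [-2.2, 0.6, 7.6]
width: 0.0178
gripper_force: 25.0Traceback (most recent call last):
  File "<stdin>", line 6, in <module>
  File "h.py", line 10, in onz
    o,d=ray(n,uv); return (o+d*(z-o[2])/d[2])
        ~~~^^^^^^
  File "h.py", line 6, in ray
    K,k1,T=cal(n); p=np.array([[uv]],float)
           ~~~^^^
  File "h.py", line 4, in cal
    c=arm.get_calibration(n); K=np.array([[c['fx'],0,c['cx']],[0,c['fy'],c['cy']],[0,0,1]]); return K,c['k1'],np.array(c['cam_to_world'])
ValueError: time passes only in moves, steps and waits
```

```bash

sed -i 's/^def cal(n):/from functools import lru_cache\n@lru_cache\ndef cal(n):/' h.py
python3 -m crank '[{"dx":0,"dy":0,"dz":0.01,"twist":0,"grip":-0.7},{"dx":0,"dy":0,"dz":0.03,"twist":0,"grip":-0.7},{"dx":0,"dy":0,"dz":0.06,"twist":0,"grip":-0.7},{"dx":0,"dy":0,"dz":0.085,"twist":0,"grip":-0.7},{"dx":0,"dy":0,"dz":0.1,"twist":0,"grip":-0.7}]'
python3 - <<'E'
from h import *
for n,bx in(('top',(85,155,120,120)),('side',(130,285,132,105))):
    im=cv2.imread(f'pics/{n}0.png');h=cv2.cvtColor(im,cv2.COLOR_BGR2HSV);x,y,w,hh=bx
    m=np.zeros(h.shape[:2],np.uint8);m[y:y+hh,x:x+w]=((h[...,1]<70)&(h[...,2]>75))[y:y+hh,x:x+w]
    m=cv2.morphologyEx(m,cv2.MORPH_CLOSE,np.ones((3,3)))
    k=max(cv2.findContours(m,0,cv2.CHAIN_APPROX_NONE)[0],key=cv2.contourArea)
    pts=np.array([onz(n,p,.013)[:2] for p in np.argwhere(m>0)[:,::-1]])
    a=np.radians(34.7);X=pts@[np.cos(a),np.sin(a)];Y=pts@[-np.sin(a),np.cos(a)]
    print(n,np.percentile(X,[.3,99.7]).round(4),np.percentile(Y,[.3,99.7]).round(4))
    for p in cv2.approxPolyDP(k,3,True)[:,0]: print(p.tolist(),onz(n,p,.013)[:2].round(4))
E
```

```text
t: 21.07
eef_pos: [0.4617, -0.0839, 0.1111]
ee_rot: [-3.14, -0.002, -0.518]
force: [0.4, -0.8, -1.1]
width: 0.0178
gripper_force: 25.0
top [0.4453 0.6831] [-0.1208  0.0858]
[151, 159] [0.599  0.3323]
[88, 185] [0.5116 0.4578]
[117, 268] [0.3444 0.3389]
[130, 264] [0.3582 0.3134]
[146, 271] [0.3506 0.2753]
[152, 264] [0.3676 0.2664]
[157, 266] [0.3656 0.2547]
[159, 260] [0.3789 0.2538]
[164, 265] [0.3706 0.2404]
[169, 263] [0.3769 0.2309]
[171, 253] [0.3987 0.232 ]
[174, 262] [0.3811 0.2208]
[187, 248] [0.416  0.2006]
[189, 235] [0.4445 0.2032]
[194, 234] [0.4488 0.193 ]
[196, 221] [0.4778 0.1956]
[193, 223] [0.4722 0.201 ]
[192, 217] [0.4849 0.2065]
[196, 212] [0.4976 0.2005]
[190, 206] [0.5083 0.2169]
[199, 203] [0.5188 0.1989]
[191, 203] [0.5154 0.2164]
[192, 196] [0.5315 0.2181]
[189, 199] [0.5235 0.223 ]
[183, 193] [0.5344 0.2396]
[189, 189] [0.5461 0.2287]
[179, 180] [0.5623 0.2561]
[175, 184] [0.5514 0.2626]
[171, 175] [0.5704 0.277 ]
[167, 178] [0.5617 0.2841]
[164, 172] [0.5743 0.2946]
[158, 173] [0.5694 0.3074]
side [0.4776 0.6823] [-0.0942  0.0904]
[151, 301] [0.5996 0.3337]
[133, 375] [0.5168 0.4526]
[135, 382] [0.5049 0.4589]
[254, 380] [0.3431 0.3436]
[256, 300] [0.4353 0.2174]
[225, 300] [0.4844 0.2514]
[224, 289] [0.5022 0.2332]
[188, 289] [0.5604 0.2734]
[185, 300] [0.5476 0.2952]
```

```bash

python3 -m crank '[{"dx":0.002,"dy":0.025,"dz":0,"twist":4.5,"grip":-0.7},{"dx":0.005,"dy":0.06,"dz":0,"twist":10,"grip":-0.7},{"dx":0.008,"dy":0.095,"dz":0,"twist":16,"grip":-0.7},{"dx":0.011,"dy":0.13,"dz":0,"twist":22,"grip":-0.7},{"dx":0.014,"dy":0.165,"dz":0,"twist":28,"grip":-0.7}]'
python3 -m crank '[{"dx":0.003,"dy":0.035,"dz":0,"twist":6,"grip":-0.7},{"dx":0.006,"dy":0.07,"dz":0,"twist":12,"grip":-0.7},{"dx":0.009,"dy":0.105,"dz":0,"twist":18,"grip":-0.7},{"dx":0.012,"dy":0.14,"dz":0,"twist":24,"grip":-0.7},{"dx":0.0145,"dy":0.17,"dz":0,"twist":29.5,"grip":-0.7}]'
python3 -m crank '[{"dx":0.002,"dy":0.03,"dz":-0.01,"twist":4,"grip":-0.7},{"dx":0.0035,"dy":0.048,"dz":-0.025,"twist":7,"grip":-0.7},{"dx":0.004,"dy":0.056,"dz":-0.04,"twist":7,"grip":-0.7},{"dx":0.004,"dy":0.056,"dz":-0.055,"twist":7,"grip":-0.7},{"dx":0.004,"dy":0.056,"dz":-0.06,"twist":7,"grip":-0.7}]'
python3 -m crank '[{"dx":0,"dy":0,"dz":0,"twist":0,"grip":-0.7},{"dx":0,"dy":0,"dz":0,"twist":0,"grip":-0.7},{"dx":0,"dy":0,"dz":0,"twist":0,"grip":-0.7},{"dx":0,"dy":0,"dz":0,"twist":0,"grip":-0.7},{"dx":0,"dy":0,"dz":0,"twist":0,"grip":-0.7}]'
python3 - <<'E'
from h import *
shot('side','s7');st=arm.get_state();print(st['eef_pos'],st['ee_rot'])
im=cv2.imread('pics/s7.png');cv2.imwrite('pics/c8.png',cv2.resize(im[220:410,90:330],None,fx=3,fy=3,interpolation=cv2.INTER_CUBIC))
E
```

```text
t: 21.48
eef_pos: [0.4744, 0.0825, 0.1087]
ee_rot: [-3.141, -0.0, -0.025]
force: [1.1, 0.2, -0.9]
width: 0.0177
gripper_force: 25.0
t: 21.9
eef_pos: [0.489, 0.2532, 0.1084]
ee_rot: [-3.142, 0.0, 0.492]
force: [1.4, -0.0, 0.3]
width: 0.0182
gripper_force: 25.0
t: 22.32
eef_pos: [0.4919, 0.3066, 0.0459]
ee_rot: [3.141, 0.004, 0.608]
force: [-0.6, -0.2, -1.1]
width: 0.0175
gripper_force: 25.0
t: 22.73
eef_pos: [0.4938, 0.3071, 0.0496]
ee_rot: [-3.141, -0.002, 0.607]
force: [0.8, 0.2, -0.0]
width: 0.018
gripper_force: 25.0
[0.493674   0.30711417 0.04940462] [-3.14122379e+00 -1.35792861e-03  6.07417724e-01]
```

View pics/c8.png

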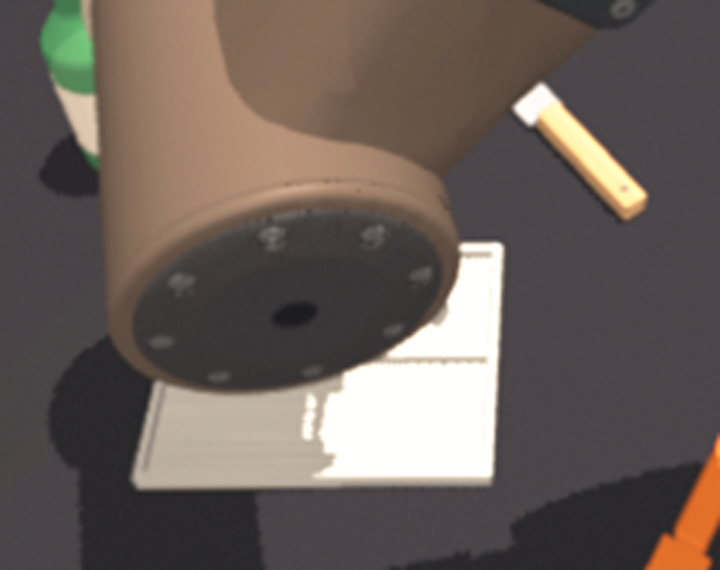

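The arm hides the spoon, but the measured pose is over the tab-side compartment. I lower it.

```bash

python3 -m crank '[{"dx":0,"dy":0,"dz":-0.012,"twist":0,"grip":-0.7},{"dx":0,"dy":0,"dz":-0.022,"twist":0,"grip":-0.7},{"dx":0,"dy":0,"dz":-0.03,"twist":0,"grip":-0.7},{"dx":0,"dy":0,"dz":-0.034,"twist":0,"grip":-0.7},{"dx":0,"dy":0,"dz":-0.036,"twist":0,"grip":-0.7}]'
python3 -m crank '[{"dx":0,"dy":0,"dz":0,"twist":0,"grip":-0.7},{"dx":0,"dy":0,"dz":0,"twist":0,"grip":-0.7},{"dx":0,"dy":0,"dz":0,"twist":0,"grip":-0.7},{"dx":0,"dy":0,"dz":0,"twist":0,"grip":-0.7},{"dx":0,"dy":0,"dz":0,"twist":0,"grip":-0.7}]'
```

```text
t: 23.2
eef_pos: [0.4928, 0.3064, 0.012]
ee_rot: [3.141, 0.002, 0.608]
force: [-9.2, -2.8, 21.5]
width: 0.0176
gripper_force: 25.0
t: 23.62
eef_pos: [0.4934, 0.3071, 0.0126]
ee_rot: [-3.142, -0.0, 0.608]
force: [1.0, -0.1, -0.7]
width: 0.0172
gripper_force: 25.0
```

```bash

python3 -m crank '[{"dx":0,"dy":0,"dz":0,"twist":0,"grip":-0.42},{"dx":0,"dy":0,"dz":0,"twist":0,"grip":-0.42},{"dx":0,"dy":0,"dz":0,"twist":0,"grip":-0.42},{"dx":0,"dy":0,"dz":0.005,"twist":0,"grip":-0.42},{"dx":0,"dy":0,"dz":0.015,"twist":0,"grip":-0.42}]'
python3 -m crank '[{"dx":0,"dy":0,"dz":0.03,"twist":0,"grip":0},{"dx":0,"dy":0,"dz":0.06,"twist":0,"grip":0.2},{"dx":-0.005,"dy":-0.02,"dz":0.08,"twist":-5,"grip":0.2},{"dx":-0.01,"dy":-0.05,"dz":0.08,"twist":-11,"grip":0.2},{"dx":-0.016,"dy":-0.08,"dz":0.08,"twist":-17,"grip":0.2}]'
python3 -m crank '[{"dx":-0.006,"dy":-0.03,"dz":0,"twist":-7,"grip":0.2},{"dx":-0.012,"dy":-0.06,"dz":0,"twist":-14,"grip":0.2},{"dx":-0.018,"dy":-0.085,"dz":0,"twist":-21,"grip":0.2},{"dx":-0.022,"dy":-0.1,"dz":0,"twist":-28,"grip":0.2},{"dx":-0.0247,"dy":-0.108,"dz":-0.01,"twist":-35,"grip":0.2}]'
python3 - <<'E'
from h import *
shot('side','s8');shot('top','t8');st=arm.get_state();print(st['eef_pos'],st['ee_rot'])
im=cv2.imread('pics/s8.png');a=cv2.resize(im[220:400,120:320],None,fx=2,fy=2,interpolation=cv2.INTER_CUBIC)
im=cv2.imread('pics/t8.png');b=cv2.resize(im[120:300,70:270],None,fx=2,fy=2,interpolation=cv2.INTER_CUBIC)
cv2.imwrite('pics/c9.png',np.hstack([a,b]))
E
```

```text
t: 24.03
eef_pos: [0.4927, 0.3064, 0.0271]
ee_rot: [3.141, 0.002, 0.608]
force: [1.0, -0.5, 0.5]
width: 0.0254
gripper_force: 0.0
t: 24.45
eef_pos: [0.4781, 0.2275, 0.1101]
ee_rot: [-3.14, -0.004, 0.307]
force: [-0.3, -0.9, -0.8]
width: 0.0507
gripper_force: 0.0
t: 24.87
eef_pos: [0.4531, 0.1179, 0.1]
ee_rot: [-3.138, -0.003, -0.307]
force: [1.3, 0.9, -0.1]
width: 0.0526
gripper_force: 0.0
[0.45165169 0.11754833 0.09774955] [ 3.14134550e+00  5.85768596e-04 -3.03719766e-01]
```

View pics/c9.png

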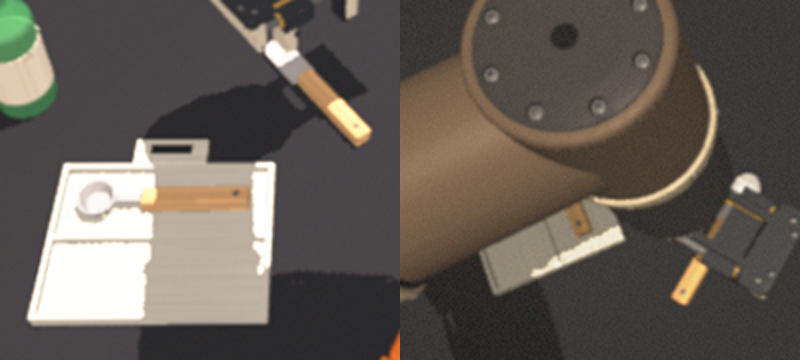

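The spoon lies wholly in the tab-side compartment, from crop (78,197) to (250,197). The gripper is above the spatula handle.

```bash

python3 -m crank '[{"dx":0,"dy":0.001,"dz":-0.03,"twist":0,"grip":0.2},{"dx":0,"dy":0.001,"dz":-0.055,"twist":0,"grip":0.2},{"dx":0,"dy":0.001,"dz":-0.075,"twist":0,"grip":0.2},{"dx":0,"dy":0.001,"dz":-0.088,"twist":0,"grip":0.2},{"dx":0,"dy":0.001,"dz":-0.09,"twist":0,"grip":0.2}]'
python3 -m crank '[{"dx":0,"dy":0,"dz":0,"twist":0,"grip":-0.7},{"dx":0,"dy":0,"dz":0,"twist":0,"grip":-0.7},{"dx":0,"dy":0,"dz":0,"twist":0,"grip":-0.7},{"dx":0,"dy":0,"dz":0,"twist":0,"grip":-0.7},{"dx":0,"dy":0,"dz":0,"twist":0,"grip":-0.7}]' 25
python3 -m crank '[{"dx":0,"dy":0,"dz":0,"twist":0,"grip":-0.7},{"dx":0,"dy":0,"dz":0,"twist":0,"grip":-0.7},{"dx":0,"dy":0,"dz":0,"twist":0,"grip":-0.7},{"dx":0,"dy":0,"dz":0,"twist":0,"grip":-0.7},{"dx":0,"dy":0,"dz":0,"twist":0,"grip":-0.7}]'
```

```text
t: 25.38
eef_pos: [0.452, 0.12, 0.006]
ee_rot: [3.139, 0.002, -0.295]
force: [0.6, 0.4, -0.4]
width: 0.0526
gripper_force: 0.0
t: 25.8
eef_pos: [0.4531, 0.1204, 0.0084]
ee_rot: [-3.14, -0.001, -0.299]
force: [-0.5, -0.9, -0.0]
width: 0.0248
gripper_force: 0.0
t: 26.22
eef_pos: [0.4529, 0.1202, 0.0081]
ee_rot: [-3.141, -0.001, -0.3]
force: [-1.4, -0.5, 7.3]
width: 0.0175
gripper_force: 25.0
```

```bash

python3 -m crank '[{"dx":0,"dy":0,"dz":0.01,"twist":0,"grip":-0.7},{"dx":0,"dy":0,"dz":0.03,"twist":0,"grip":-0.7},{"dx":0,"dy":0,"dz":0.06,"twist":0,"grip":-0.7},{"dx":0,"dy":0.003,"dz":0.085,"twist":2,"grip":-0.7},{"dx":0,"dy":0.015,"dz":0.1,"twist":7,"grip":-0.7}]'
python3 -m crank '[{"dx":0,"dy":0.027,"dz":0,"twist":6,"grip":-0.7},{"dx":0,"dy":0.06,"dz":0,"twist":12,"grip":-0.7},{"dx":0,"dy":0.095,"dz":0,"twist":18,"grip":-0.7},{"dx":0,"dy":0.13,"dz":0,"twist":24,"grip":-0.7},{"dx":0,"dy":0.165,"dz":0,"twist":30,"grip":-0.7}]'
python3 -m crank '[{"dx":0,"dy":0.03,"dz":0,"twist":6,"grip":-0.7},{"dx":-0.001,"dy":0.052,"dz":0,"twist":11,"grip":-0.7},{"dx":-0.001,"dy":0.064,"dz":-0.01,"twist":14,"grip":-0.7},{"dx":-0.001,"dy":0.067,"dz":-0.03,"twist":15,"grip":-0.7},{"dx":-0.001,"dy":0.067,"dz":-0.05,"twist":15,"grip":-0.7}]'
python3 -m crank '[{"dx":0,"dy":0,"dz":0,"twist":0,"grip":-0.7},{"dx":0,"dy":0,"dz":0,"twist":0,"grip":-0.7},{"dx":0,"dy":0,"dz":0,"twist":0,"grip":-0.7},{"dx":0,"dy":0,"dz":0,"twist":0,"grip":-0.7},{"dx":0,"dy":0,"dz":0,"twist":0,"grip":-0.7}]'
```

```text
t: 26.63
eef_pos: [0.453, 0.1346, 0.11]
ee_rot: [-3.14, -0.001, -0.178]
force: [0.3, 0.6, -1.2]
width: 0.0174
gripper_force: 25.0
t: 27.05
eef_pos: [0.4522, 0.3014, 0.1077]
ee_rot: [-3.141, -0.0, 0.351]
force: [0.1, -0.4, -0.1]
width: 0.0175
gripper_force: 25.0
t: 27.47
eef_pos: [0.4517, 0.3687, 0.0573]
ee_rot: [-3.141, -0.002, 0.61]
force: [-1.0, -0.4, -0.5]
width: 0.0177
gripper_force: 25.0
t: 27.88
eef_pos: [0.4522, 0.3674, 0.0589]
ee_rot: [-3.141, -0.002, 0.608]
force: [-0.4, -0.1, -1.6]
width: 0.0177
gripper_force: 25.0
```

```bash

python3 -m crank '[{"dx":0,"dy":0,"dz":-0.018,"twist":0,"grip":-0.7},{"dx":0,"dy":0,"dz":-0.032,"twist":0,"grip":-0.7},{"dx":0,"dy":0,"dz":-0.041,"twist":0,"grip":-0.7},{"dx":0,"dy":0,"dz":-0.045,"twist":0,"grip":-0.7},{"dx":0,"dy":0,"dz":-0.046,"twist":0,"grip":-0.7}]'
python3 -m crank '[{"dx":0,"dy":0,"dz":0,"twist":0,"grip":-0.7},{"dx":0,"dy":0,"dz":-0.001,"twist":0,"grip":-0.7},{"dx":0,"dy":0,"dz":-0.001,"twist":0,"grip":-0.7},{"dx":0,"dy":0,"dz":-0.001,"twist":0,"grip":-0.7},{"dx":0,"dy":0,"dz":-0.001,"twist":0,"grip":-0.7}]'
python3 -m crank '[{"dx":0,"dy":0,"dz":0,"twist":0,"grip":-0.42},{"dx":0,"dy":0,"dz":0,"twist":0,"grip":-0.42},{"dx":0,"dy":0,"dz":0,"twist":0,"grip":-0.42},{"dx":0,"dy":0,"dz":0.005,"twist":0,"grip":-0.42},{"dx":0,"dy":0,"dz":0.015,"twist":0,"grip":-0.42}]'
python3 -m crank '[{"dx":0,"dy":0,"dz":0.03,"twist":0,"grip":0},{"dx":0,"dy":0,"dz":0.065,"twist":0,"grip":0},{"dx":0,"dy":-0.01,"dz":0.09,"twist":0,"grip":0},{"dx":0,"dy":-0.035,"dz":0.11,"twist":0,"grip":0},{"dx":0,"dy":-0.07,"dz":0.11,"twist":0,"grip":0}]'
python3 -m crank '[{"dx":0,"dy":-0.035,"dz":0,"twist":0,"grip":0},{"dx":0,"dy":-0.07,"dz":0,"twist":0,"grip":0},{"dx":0,"dy":-0.105,"dz":0,"twist":0,"grip":0},{"dx":0,"dy":-0.14,"dz":0,"twist":0,"grip":0},{"dx":0,"dy":-0.175,"dz":0,"twist":0,"grip":0}]'
python3 -m crank '[{"dx":0,"dy":-0.03,"dz":0,"twist":0,"grip":0},{"dx":0,"dy":-0.05,"dz":0,"twist":0,"grip":0},{"dx":0,"dy":-0.05,"dz":0,"twist":0,"grip":0},{"dx":0,"dy":-0.05,"dz":0,"twist":0,"grip":0},{"dx":0,"dy":-0.05,"dz":0,"twist":0,"grip":0}]'
python3 - <<'E'
from h import *
shot('side','s9');shot('top','t9')
E
```

```text
t: 28.3
eef_pos: [0.4516, 0.3668, 0.0113]
ee_rot: [3.141, 0.001, 0.608]
force: [-0.5, -0.4, -0.8]
width: 0.0175
gripper_force: 25.0
t: 28.72
eef_pos: [0.452, 0.3675, 0.0112]
ee_rot: [-3.141, -0.001, 0.608]
force: [-0.4, 0.4, 2.4]
width: 0.0174
gripper_force: 25.0
t: 29.13
eef_pos: [0.451, 0.3662, 0.025]
ee_rot: [3.141, 0.002, 0.608]
force: [-0.4, -0.4, -0.6]
width: 0.0254
gripper_force: 0.0
t: 29.55
eef_pos: [0.4539, 0.2999, 0.1411]
ee_rot: [-3.14, -0.009, 0.611]
force: [1.5, 0.5, 0.3]
width: 0.0438
gripper_force: 0.0
t: 29.97
eef_pos: [0.4514, 0.1205, 0.1367]
ee_rot: [3.142, -0.002, 0.608]
force: [1.3, -0.3, 1.2]
width: 0.0437
gripper_force: 0.0
t: 30.38
eef_pos: [0.452, 0.0723, 0.1363]
ee_rot: [3.141, -0.001, 0.607]
force: [-0.1, 0.6, 0.2]
width: 0.0441
gripper_force: 0.0
```

View pics/s9.png

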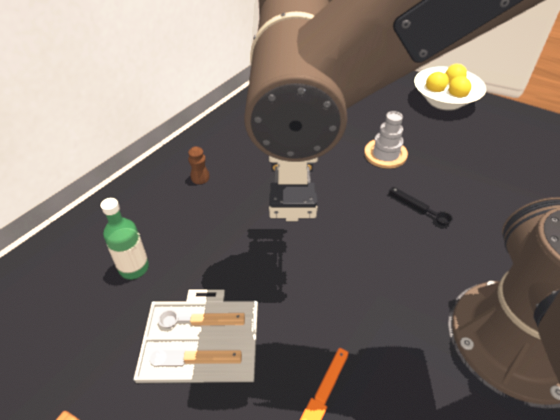

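View pics/t9.png

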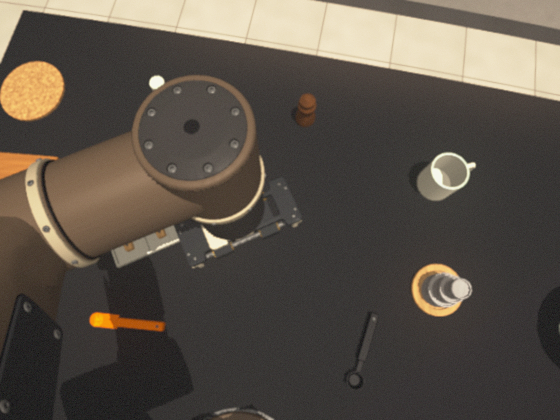

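The spoon (side 200,320) and the spatula (side 195,357) each lie inside their own compartment. The tower (side 390,135) stands upright and the bystanders are unmoved. I hand the job in.

```bash
python3 -c "
from station import arm
print(arm.job_done())"
```

```text
the job is handed in; nothing more can be done
None
```

I built the tower of tins on the stand, laid the spoon and then the spatula in their tray compartments, and handed the job in at about 30 s; the final pictures show everything in place and the bystanders standing unmoved.

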